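# Load the right core into the label rewinder

## Task

Get the bench label rewinder ready to run: of the three cardboard cores standing on the table, take the one whose length suits where the tailstock is bolted now, and load it between the two chucks, slipped over both noses, with both ends flush against the flanges and the sprung chuck holding it in place. Leave the other two cores standing on the table and do not shift the label roll, the small box or the scanner.

Things in the scene. Friction and masses are not known exactly. Their poses are not given: they have to be found in the camera images.
- rewinder: bench label rewinder, fixed on the table. Origin under the centre of its grey base plate (130 x 360 mm, 14 mm thick). y runs along the spindle, from drive housing to tailstock; z up. The spindle axis lies 75 mm above the table over the plate's middle line. The grey drive housing (-y end) is 90 mm across, its top 60 mm above the axis, its face 26 mm behind the drive face
- drive_face (a point): centre of the drive flange's face, on the spindle axis: a fixed disc, 60 mm diameter, that looks along the rewinder's +y. A blunt conical nose stands out 7 mm from it: 36 mm diameter at the face, 22 mm at the tip. Axes parallel to the rewinder's
- tail_face (a point): centre of the sprung tail flange's face, on the spindle axis: a disc, 60 mm diameter, that looks along the rewinder's -y, with a conical nose 10 mm long (36 mm diameter at the face, 17 mm at the tip). It moves with joint tail_chuck. Relaxed, it stands 98, 118 or 138 mm from the drive face, as the tailstock is bolted. A core goes in aslant, tail end first over this nose
- tail_chuck (a joint): how far the tail chuck is pushed back along the rewinder's +y, in m: 0 relaxed, 0.032 at its stop. Its spring pushes back with 5 N at 0 and 0.3 N more per mm. The core that suits is 6 mm longer than the relaxed distance between the faces (reads 0.006 when loaded); a longer one does not go in, a shorter one hangs loose. Pushing about 25 mm lets the core's other end pass the drive nose
- tail_post (a point): top of the tailstock post, 25 mm above the spindle axis: aluminium, 50 mm wide, 19 mm thick, foot 88 mm across, a 37 mm thick spring barrel behind it at axis height (52 mm long, the steel rod 12 mm past it, more when pushed). Its front stands 40 mm behind the relaxed tail face. Bolted at one of three places 20 mm apart, thin filler bars on the others
- core_a_mid (a point): centre (half-way along) of a core: plain brown cardboard tube, 104 mm long, 48 mm outside, 40 mm inside diameter, open at both ends, about 0.1 kg; does not roll by itself. z is the tube's axis. It starts standing on end on the table, this point 52 mm up. It suits a face distance of 98 mm
- core_b_mid (a point): centre (half-way along) of a core: plain brown cardboard tube, 124 mm long, 48 mm outside, 40 mm inside diameter, open at both ends, about 0.1 kg; does not roll by itself. z is the tube's axis. It starts standing on end on the table, this point 62 mm up. It suits a face distance of 118 mm
- core_c_mid (a point): centre (half-way along) of a core: plain brown cardboard tube, 144 mm long, 48 mm outside, 40 mm inside diameter, open at both ends, about 0.1 kg; does not roll by itself. z is the tube's axis. It starts standing on end on the table, this point 72 mm up. It suits a face distance of 138 mm
- label_roll: white roll of blank labels, 63 mm diameter, 40 mm high, standing on the table; origin at the centre of its underside. Leave it
- lamp_box: small brown cardboard box, closed with tape, lying on the table, 86 x 125 x 62 mm; origin at the centre of its underside. Leave it
- scanner: dark grey hand scanner lying on the table, 172 mm long, 66 mm wide, 46 mm high; origin at the centre of its underside, long axis y. Leave it
Not all that is in view belongs to the job. What is shaped like the part that bears core_c_mid but green or red is not meant.

How it is judged:
At the end, for the whole second after the job is handed in: One core is clamped between the chucks: centre within 4 mm of the spindle axis and 3 mm of half its length from the drive face, aligned within 0.04 rad, the tail chuck at rest, pushed back 4.0 to 8.5 mm. The other two cores stand on the table (within 0.15 rad) (((x of core_a_mid in the frame of drive_face between -0.004 and 0.004 m and z of core_a_mid in the frame of drive_face between -0.004 and 0.004 m and y of core_a_mid in the frame of drive_face between 0.049 and 0.055 m and angle between the z axis of core_a_mid and the y axis of drive_face, either way round below 0.04 rad and angle between each of core_b_mid, core_c_mid's own z axis and vertical below 0.15 rad and height (world z) of core_b_mid between 0.056 and 0.068 m and height (world z) of core_c_mid between 0.066 and 0.078 m) or (x of core_b_mid in the frame of drive_face between -0.004 and 0.004 m and z of core_b_mid in the frame of drive_face between -0.004 and 0.004 m and y of core_b_mid in the frame of drive_face between 0.059 and 0.065 m and angle between the z axis of core_b_mid and the y axis of drive_face, either way round below 0.04 rad and angle between each of core_a_mid, core_c_mid's own z axis and vertical below 0.15 rad and height (world z) of core_a_mid between 0.046 and 0.058 m and height (world z) of core_c_mid between 0.066 and 0.078 m) or (x of core_c_mid in the frame of drive_face between -0.004 and 0.004 m and z of core_c_mid in the frame of drive_face between -0.004 and 0.004 m and y of core_c_mid in the frame of drive_face between 0.069 and 0.075 m and angle between the z axis of core_c_mid and the y axis of drive_face, either way round below 0.04 rad and angle between each of core_a_mid, core_b_mid's own z axis and vertical below 0.15 rad and height (world z) of core_a_mid between 0.046 and 0.058 m and height (world z) of core_b_mid between 0.056 and 0.068 m)) and value of joint tail_chuck between 0.004 and 0.0085 m and velocity of joint tail_chuck below 0.005 m/s); the robot touches nothing.
It fails at once if the label roll is shifted by more than 30 mm (distance of label_roll from where it was at the start of the episode above 0.03 m).
It fails at once if the small box is shifted by more than 30 mm (distance of lamp_box from where it was at the start of the episode above 0.03 m).
It fails at once if the hand scanner is shifted by more than 30 mm (distance of scanner from where it was at the start of the episode above 0.03 m).
It also fails if it takes over 56 s, if anything falls off the work surface, if the arm or the gripper's body presses on something with over 40 N, if the wrist force passes 120 N, or if a joint passes its speed limit or range.

## Robot

A 6-joint arm with a two-finger parallel gripper is mounted at the origin on a cart in front of the work surface, level with it; the furniture and walls round the work are solid. World frame = base frame: x ahead of the robot, y to its left, z up, the work surface at z = 0. Lengths are in m, angles in rad, forces in N, time in s.
With the tool pointing down it reaches from about 0.425 to 0.95 m from the base axis. Payload 3.5 kg.
Tool frame: the origin (TCP) lies on the centre line of the jaws, within the pads' length; the fingertips stand 19 mm ahead of it and the grasp point (between the pads) is the TCP; z points along the fingers, y is the line along which they close (so a half turn about z gives the same grasp; the last joint's range is limited). The gripper opens to 85 mm and grips with 20 to 120 N. Pads are 22 mm wide; open, the fingers measure 114 mm over their backs; the gripper's body (76 mm by 85 mm) begins 54 mm behind the grasp point. The pads swing forward as they close: fully open they stand 13 mm farther back than shut.
Start: joints at [1.112, 0.286, 1.577, -0, 1.279, -0.15], TCP at [0.205, 0.643, 0.25] pointing down, gripper open.
Joint ranges: [-2.77, 2.77], [-0.9, 2.22], [0.21, 2.48], [-1.53, 4.67], [0.24, 2.81], [-2.84, 2.84]. Speed limits (rad/s): [2.79, 2.79, 3.14, 3.14, 3.14, 3.14].

## Interface

Orientations are given as a unit quaternion [x, y, z, w].
In Python, from plant import status, cams, ctrl gives the robot as it stands.
- The arm moves only by the shell command python3 -m inch 'ROWS' [FORCE]. ROWS is JSON, a list of rows, each a list of 3 entries, a list of its own where there are three numbers: the opening, from -1 (shut) to 1 (fully open), then the shift along the tool's x, y, z in cm, then the turn about the tool's z in rad. In form: [[jaw, [dx, dy, dz], twist], ...]. A call has 1 to 20 rows; each row is the pose to reach, as a shift and turn from the pose commanded when the call began, along the tool's axes at that moment; what a row does not reach only later rows make up. A row lasts 1/10 s, in which the tool goes at most 50 mm and 8.59 degrees, less where a joint would pass 70% of its speed; a pose out of reach is approached as far as the arm can. A call with a gripper value outside its range is refused whole. The fingers move at their own pace and stop on an object; FORCE is the grip in N (left out, the last holds). Time passes only in rows, so rows that repeat a pose let the fingers close. It gives the time, the measured TCP pose, the force and the opening at its end, in the units of the state.
- status.get_state(): the state, without advancing time (a new reading comes with each control period).
- cams.read_camera(name): name is "side" or "top" or "wrist"; returns the picture (384x512x3 uint8, blue, green, red); there is no depth.
- cams.calibration(name): a dict with "camera_matrix" (3x3 intrinsics, pixels), "cam_to_world" (4x4, takes a point from camera to world coordinates); the wrist camera has in their place "mount" (4x4, takes a point from camera to tool coordinates, whose origin is the TCP and whose axes are the flange's). Camera axes: x right, y down, z forward; pixel columns grow to the right and rows downward; lengths in m; the calibration is good to about 2 mm. A picture is of the moment at which its call begins: read the wrist's pose just before it. calibration takes no time and is no camera call.
- ctrl.sign_off(): hands the job in, once; it reports no verdict.
The state is a dict: "time": time; "qpos": joint angles; "dq": joint speeds; "joint_efforts": joint torques, N m; "eef_pos": TCP position; "tcp_rot": TCP orientation; "contact_force": force on the tool from outside, world axes, zero at the start; "wrist_torque": the same for the moment, N m; "opening": opening from 0.0 (shut) to 1.0 (fully open).
Only numpy, scipy, OpenCV 4.12 (cv2) and the standard library are available. Lean on these libraries where they do the work, as an engineer would, in place of code of your own. Each camera call takes 0.05 s, during which the arm holds its last target. There are 200 camera calls.

## Working session

There is one attempt and no reset: what is moved stays moved. The work goes in short steps, Python scripts to look and compute and a shell command to move; the robot and the scene stay as the last step left them, time stands still between calls to the robot, and variables do not carry over. Pictures are saved under pics/ and viewed, on a budget of 10 in all, crops included, one or two more only if the job needs it, and the job is handed in when it is done.

```bash
ls; mkdir -p pics
python3 - <<'E'
from plant import status,cams
import cv2,numpy as np
s=status.get_state();print({k:np.round(v,3).tolist() for k,v in s.items()})
for n in("top","side"):
    c=cams.calibration(n);print(n,np.round(c["camera_matrix"],1).tolist(),np.round(c["cam_to_world"],4).tolist())
print(np.round(cams.calibration("wrist")["mount"],4).tolist(),np.round(cams.calibration("wrist")["camera_matrix"],1).tolist())
a=cams.read_camera("top");b=cams.read_camera("side")
cv2.imwrite("pics/top0.png",a);cv2.imwrite("pics/side0.png",b)
E
```

```text
pics
{'time': 0.0, 'qpos': [1.112, 0.287, 1.578, -0.0, 1.279, -0.15], 'dq': [0.001, -0.001, -0.0, 0.0, -0.0, 0.001], 'joint_efforts': [0.001, -40.598, -29.263, 0.0, 0.006, 0.0], 'eef_pos': [0.205, 0.643, 0.249], 'tcp_rot': [0.154, 0.988, -0.001, -0.0], 'contact_force': [0.636, -1.012, -0.002], 'wrist_torque': [0.006, -0.019, 0.009], 'opening': 1.001}
top [[378.1, 0.0, 255.3], [0.0, 378.1, 192.3], [0.0, 0.0, 1.0]] [[-0.0186, -0.9946, 0.1019, 0.4351], [-0.9997, 0.0199, 0.0113, 0.0115], [-0.0133, -0.1016, -0.9947, 1.1338], [0.0, 0.0, 0.0, 1.0]]
side [[366.7, 0.0, 251.8], [0.0, 366.7, 190.4], [0.0, 0.0, 1.0]] [[0.8254, -0.3362, 0.4535, 0.0079], [-0.5642, -0.5189, 0.6422, -0.7488], [0.0194, -0.7859, -0.618, 0.7979], [0.0, 0.0, 0.0, 1.0]]
[[0.0007, -0.9614, -0.2752, 0.0699], [1.0, 0.0008, -0.0003, -0.0005], [0.0006, -0.2752, 0.9614, -0.1234], [0.0, 0.0, 0.0, 1.0]] [[340.9, 0.0, 264.0], [0.0, 340.9, 193.9], [0.0, 0.0, 1.0]]
```

View pics/top0.png

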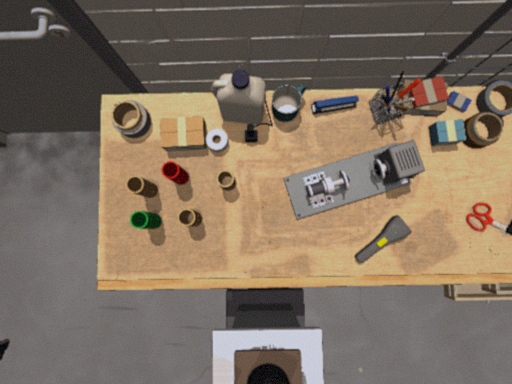

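View pics/side0.png

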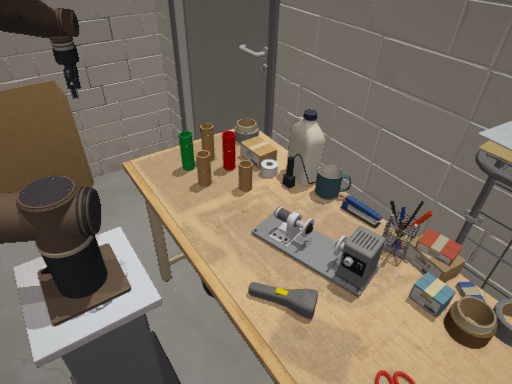

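Candidates for cores in the top view are the brown tubes at (142,187), (190,217) and (227,181). I rule out the green tube at (146,220), the red one at (175,173), and the wide rings at (130,117), (487,127) and (497,97). One close mosaic will check this.

Run:
```python
import cv2,numpy as np
a=cv2.imread("pics/top0.png");b=cv2.imread("pics/side0.png")
def crop(i,x,y,w,h,W,H):return cv2.resize(i[y:y+h,x:x+w],(W,H),interpolation=cv2.INTER_CUBIC)
m=np.vstack([np.hstack([crop(a,115,150,133,100,399,300),crop(a,280,135,150,113,399,300)]),
 np.hstack([crop(b,170,110,100,100,399,300)[:, :],crop(b,250,195,133,100,399,300)])])
cv2.imwrite("pics/m1.png",m)
```

```text
(no output)
```

View pics/m1.png

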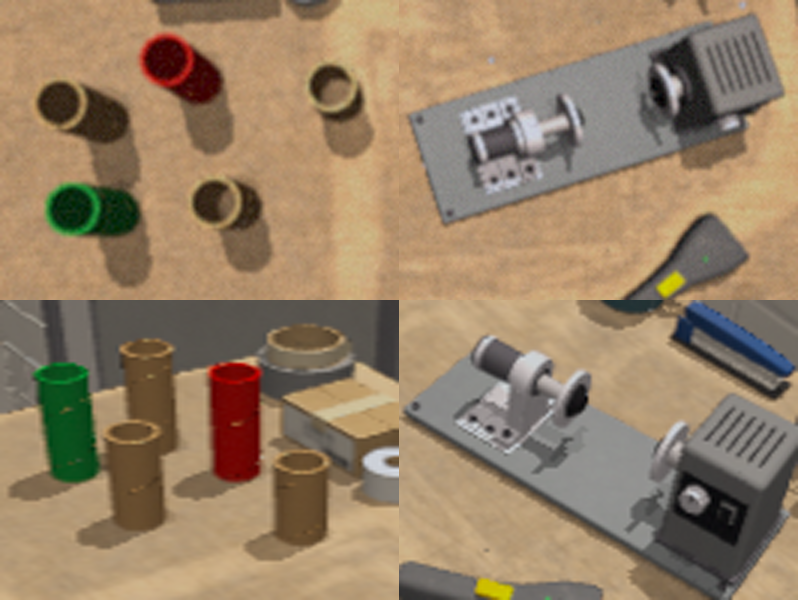

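The mosaic confirms the three brown tubes, of three different heights, plus the green and red decoys. The post looks to be bolted nearest the drive, which points to the shortest core. Next I'll put numbers on that.

```bash
cat > h.py <<'E'
import numpy as np,cv2
from plant import status,cams
from scipy.spatial.transform import Rotation as R
def ray(n,p,T=None):
    c=cams.calibration(n);K=np.array(c["camera_matrix"])
    if n=="wrist":
        s=T;M=np.eye(4);M[:3,:3]=R.from_quat(s["tcp_rot"]).as_matrix();M[:3,3]=s["eef_pos"];M=M@np.array(c["mount"])
    else:M=np.array(c["cam_to_world"])
    d=M[:3,:3]@np.linalg.inv(K)@[p[0],p[1],1];return M[:3,3],d/np.linalg.norm(d)
def onz(n,p,z,T=None):
    o,d=ray(n,p,T);return o+d*(z-o[2])/d[2]
def two(r1,r2):
    A=np.zeros((3,3));b=np.zeros(3);P=[]
    for o,d in(r1,r2):
        Q=np.eye(3)-np.outer(d,d);A+=Q;b+=Q@o
    x=np.linalg.solve(A,b);return x,[np.linalg.norm((np.eye(3)-np.outer(d,d))@(x-o)) for o,d in(r1,r2)]
E
python3 - <<'E'
from h import *
np.set_printoptions(precision=4,suppress=True)
for a,b in(((135.7,185),(207.1,126.7)),((187.3,217.7),(203.6,154.3)),((226.3,179.7),(245.4,164))):
    print(two(ray("top",a),ray("side",b)))
print("A rim z.104",onz("top",(226.3,179.7),.104))
t=lambda X,Y:(280+(X-399)/2.66,135+Y/2.66)
c1=onz("top",t(410,115),.014);c2=onz("top",t(446,223),.014);print(c1,c2,np.linalg.norm(c1-c2))
e=onz("top",t(640,52),.014);print("edge dir",e, np.degrees(np.arctan2(*(c1-e)[:2][::-1])),np.degrees(np.arctan2(*(c1-c2)[:2][::-1]))+0)
a1=c1-e;u=a1/np.linalg.norm(a1);m=(c1+c2)/2;o=m-.18*u;print("origin",o)
# flange top points
for n,p in(("tail",t(572,119)),("drive",t(664,87)),("tailtop",t(530,130))):
    w=onz("top",p,.075);print(n,w,(w-m)@u, np.cross(u,w-m)[2])
for n,p in(("roll",(217,140)),("box",(182,132)),("scan",(384,239))):print(n,onz("top",p,.04))
E
```

```text
(array([0.5642, 0.3389, 0.1415]), [np.float64(0.002006082705325184), np.float64(0.0020060827053250225)])
(array([0.4757, 0.2051, 0.1235]), [np.float64(0.0020828251264636125), np.float64(0.0020828251264635523)])
(array([0.5779, 0.1015, 0.1054]), [np.float64(0.0013412335475813475), np.float64(0.0013412335475813605)])
A rim z.104 [0.5769 0.1023 0.104 ]
[ 0.5902 -0.0626  0.014 ] [ 0.4685 -0.0993  0.014 ] 0.12711390254111257
edge dir [ 0.6565 -0.3232  0.014 ] 104.26776888246269 16.78854957663184
origin [ 0.5737 -0.2554  0.014 ]
tail [ 0.574  -0.2297  0.075 ] -0.15518273436344507 -0.006583188546554042
drive [ 0.6062 -0.3284  0.075 ] -0.25879694564430156 -0.013485592288057784
tailtop [ 0.5632 -0.1849  0.075 ] -0.10911033801634172 -0.007129064932694166
roll [0.7046 0.1342 0.04  ]
box [0.731  0.2379 0.04  ]
scan [ 0.4055 -0.3414  0.04  ]
```

Core A is the one that suits: its rim is at z≈0.105, near (0.577, 0.102), and the flange gap is about 98 mm. The tool can't tilt, so I'll grip A near its top, lay it down along the spindle direction, regrip it at mid-length, and then load it slanted in yaw. First I move over it.

```bash
python3 -m inch '[[1,[-51.9,-40.2,0],0.974],[1,[-51.9,-40.2,0],0.974],[1,[-51.9,-40.2,0],0.974],[1,[-51.9,-40.2,0],0.974],[1,[-51.9,-40.2,0],0.974],[1,[-51.9,-40.2,0],0.974],[1,[-51.9,-40.2,0],0.974],[1,[-51.9,-40.2,0],0.974],[1,[-51.9,-40.2,0],0.974],[1,[-51.9,-40.2,0],0.974],[1,[-51.9,-40.2,0],0.974],[1,[-51.9,-40.2,0],0.974],[1,[-51.9,-40.2,0],0.974],[1,[-51.9,-40.2,0],0.974],[1,[-51.9,-40.2,0],0.974],[1,[-51.9,-40.2,0],0.974],[1,[-51.9,-40.2,0],0.974],[1,[-51.9,-40.2,0],0.974]]'
python3 - <<'E'
from h import *
s=status.get_state();i=cams.read_camera("wrist");cv2.imwrite("pics/w1.png",i)
import json;json.dump({k:np.array(v).tolist() for k,v in s.items()},open("w1.json","w"));print(s["eef_pos"],s["tcp_rot"],s["qpos"])
E
```

```text
time: 1.9
eef_pos: [0.5766, 0.1038, 0.2504]
tcp_rot: [0.597, 0.802, 0.0, -0.0]
contact_force: [0.5, -0.3, 0.4]
opening: 1.007
[0.57664437 0.10383125 0.25037656] [ 5.97434171e-01  8.01917950e-01  3.84721041e-05 -1.04164275e-04] [ 5.00645965e-03  9.18719439e-02  1.80099535e+00  1.96885434e-04
  1.24884552e+00 -2.85256836e-01]
```

View pics/w1.png

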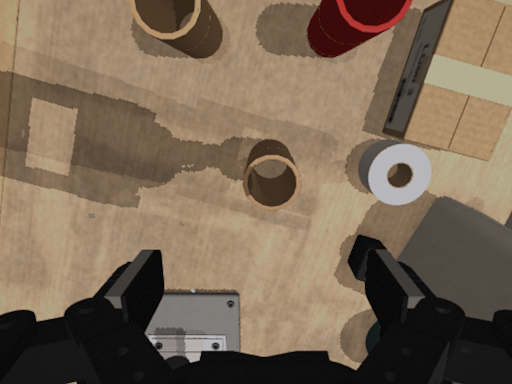

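The wrist view shows core A's rim centred near (272,180), the label roll at (400,175), and the end of the rewinder plate at the bottom left.

Run:
```python
from h import *
import json
s=json.load(open("w1.json"));M=R.from_quat(s["tcp_rot"]).as_matrix()
for p in((272,179),):
    w=onz("wrist",p,.104,s);print(w,(M.T@(w-s["eef_pos"]))*100)
# plate edge
a,b=onz("wrist",(160,292),.014,s),onz("wrist",(240,294),.014,s);print(a,b,np.degrees(np.arctan2(*(b-a)[:2][::-1])))
print(np.degrees(np.arctan2(M[1,0],M[0,0])))
```

```text
[0.5810875  0.11007206 0.104     ] [ 0.46773016  0.60523077 14.63771811]
[ 0.50154317 -0.08144404  0.014     ] [ 0.59401313 -0.0565207   0.014     ] 15.084419784554655
106.6272913583395
```

```bash
python3 -m inch '[[1,[0.5,0.6,4],0],[1,[0.5,0.6,8],0],[1,[0.5,0.6,12],0],[1,[0.5,0.6,15],0],[1,[0.5,0.6,16.5],0],[1,[0.5,0.6,16.5],0],[1,[0.5,0.6,16.5],0],[-1,[0.5,0.6,16.5],0],[-1,[0.5,0.6,16.5],0],[-1,[0.5,0.6,16.5],0],[-1,[0.5,0.6,16.5],0],[-1,[0.5,0.6,16.5],0],[-1,[0.5,0.6,16.5],0],[-1,[0.5,0.6,16.5],0],[-1,[0.5,0.6,16.5],0]]' 20
```

```text
time: 3.45
eef_pos: [0.5826, 0.1088, 0.087]
tcp_rot: [0.598, 0.801, 0.001, 0.001]
contact_force: [-1.3, -0.4, 5.6]
opening: 0.55
```

```bash
python3 -m inch '[[-1,[-0.8,0,-0.15],0],[-1,[-1.6,0,-0.25],0],[-1,[-2.3,0,-0.3],0],[-1,[-3.1,0,-0.25],0],[-1,[-3.9,0,-0.15],0],[-1,[-4.7,0,0],0],[-1,[-5.4,0,0.25],0],[-1,[-6.2,0,0.5],0],[-1,[-6.9,0,0.85],0],[-1,[-6.9,0,0.85],0]]'
python3 - <<'E'
from h import *
i=cams.read_camera("side");j=cams.read_camera("wrist")
cv2.imwrite("pics/s2.png",np.hstack([cv2.resize(i[120:240,180:300],(390,390)),cv2.resize(j,(400,390))]))
E
```

```text
time: 4.45
eef_pos: [0.6027, 0.0401, 0.0827]
tcp_rot: [0.598, 0.802, -0.002, 0.0]
contact_force: [-10.1, -4.4, 24.0]
opening: 0.553
```

View pics/s2.png

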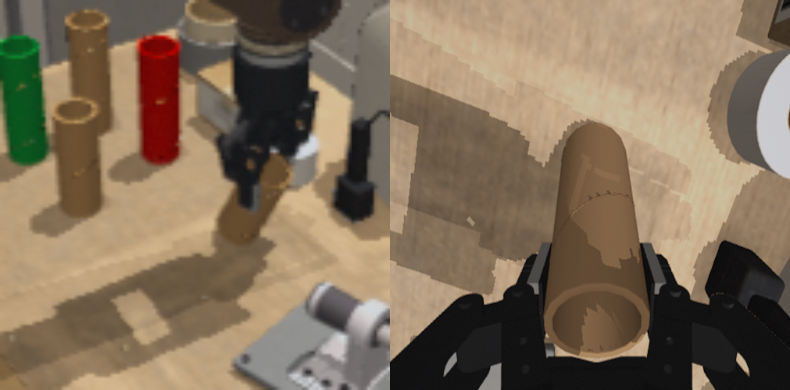

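Both views show the core pivoting cleanly in the pads, about 40° down. I'll continue the arc.

```bash
python3 -m inch '[[-1,[-0.6,0,0.2],0],[-1,[-1.3,0,0.7],0],[-1,[-1.9,0,1.2],0],[-1,[-2.4,0,1.8],0],[-1,[-2.9,0,2.5],0],[-1,[-3.3,0,3.1],0],[-1,[-3.6,0,3.7],0],[-1,[-3.9,0,4.3],0],[-1,[-4.1,0,4.8],0],[-1,[-4.2,0,5.0],0],[-1,[-4.2,0,5.0],0],[-1,[-4.2,0,5.0],0]]'
```

```text
time: 5.75
eef_pos: [0.6144, 0.0018, 0.0278]
tcp_rot: [0.599, 0.801, 0.001, 0.001]
contact_force: [2.6, -1.3, 3.7]
opening: 0.555
```

```bash
python3 -m inch '[[1,[0,0,0],0],[1,[0,0,0],0],[1,[0,0,0],0],[1,[0,0,-2],0],[1,[0,0,-5],0],[1,[0,0,-10],0],[1,[-4,0,-15],0],[1,[-8,-1,-20],0],[1,[-12,-2,-24],0],[1,[-15,-2,-27],0],[1,[-15,-2,-28],0],[1,[-15,-2,-28],0],[1,[-15,-2,-28],0],[1,[-15,-2,-28],0]]'
python3 - <<'E'
from h import *
s=status.get_state();i=cams.read_camera("wrist");cv2.imwrite("pics/w3.png",i)
import json;json.dump({k:np.array(v).tolist() for k,v in s.items()},open("w3.json","w"))
cv2.imwrite("pics/w3b.png",cv2.resize(i,(800,600),interpolation=cv2.INTER_CUBIC))
E
```

```text
time: 7.15
eef_pos: [0.6357, -0.1458, 0.304]
tcp_rot: [0.598, 0.802, -0.0, -0.002]
contact_force: [-0.1, 0.6, 0.3]
opening: 1.003
```

View pics/w3b.png

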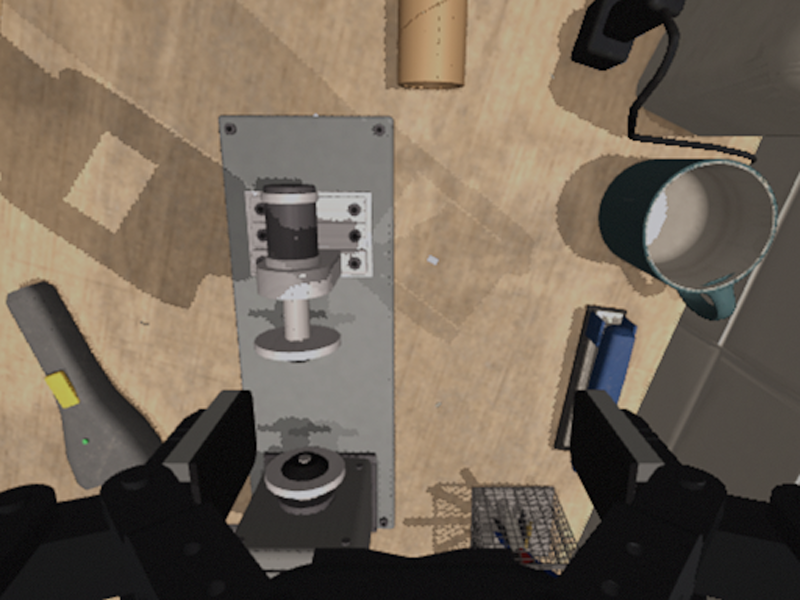

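The wrist view (shown at 800x600) has the core lying down with its near end at (432,85). The plate's top corners are at (219,116) and (393,116), the tail disc is at about (298,342), and the drive disc is at about (305,469).

Run:
```python
from h import *
import json
np.set_printoptions(precision=4,suppress=True)
s=json.load(open("w3.json"));M=R.from_quat(s["tcp_rot"]).as_matrix()
P=lambda x,y,z:onz("wrist",(x/1.5625,y/1.5625),z,s)
ang=lambda v:np.degrees(np.arctan2(v[1],v[0]))
L,Rr,B=P(219,116,.014),P(393,116,.014),P(393,528,.014)
print("w",np.linalg.norm(L-Rr),"ang edge",ang(L-Rr)-180,ang(Rr-L)," long",ang(Rr-B),"len",np.linalg.norm(Rr-B))
t=(P(254,343,.075)+P(341,343,.075))/2;d=(P(265,470,.075)+P(345,470,.075))/2
print("tail",t,np.linalg.norm(P(254,343,.075)-P(341,343,.075)),"drive",d,np.linalg.norm(P(265,470,.075)-P(345,470,.075)),"gap",np.linalg.norm(t-d),ang(t-d))
a=np.radians(105.5)
u=np.array([np.cos(a),np.sin(a),0]);m=(L+Rr)/2
x=np.array([u[1],-u[0],0])
for n,p in(("tail",t),("drive",d)):print(n,"from plate end",(p-m)@u,"lat",(p-m)@x)
print("tool yaw",ang(M[:,0]))
# core
e=P(432,81,.048);e2=P(432,89,.002);print("core end",e,e2)
f=P(432,10,.048);print("core ang",ang(f-e), "diam",np.linalg.norm(P(399,60,.03)-P(466,60,.03)))
ax=(f-e)/np.linalg.norm(f-e);c=(e+e2)/2+ax*.052;print("core centre",c,M.T@(c-s["eef_pos"])*100)
```

```text
w 0.127959025572545 ang edge -343.4171473082124 16.582852691787586  long 106.02555802899785 len 0.35726283968819356
tail [ 0.574  -0.2271  0.075 ] 0.061307061330815274 drive [ 0.6028 -0.3249  0.075 ] 0.06056066583571597 gap 0.10199693554350862 106.40769741614179
tail from plate end -0.15479740790926988 lat 0.0005976633136110604
drive from plate end -0.25678154418932675 lat 0.0022134626444192174
tool yaw 106.55781407180946
core end [ 0.6139 -0.033   0.048 ] [ 0.6153 -0.0326  0.002 ]
core ang 107.17050075722133 diam 0.0460166521786727
core centre [0.5993 0.0169 0.025 ] [16.5357  1.2481 27.9523]
```

```bash
python3 -m inch '[[1,[5,1.2,3],0],[1,[10,1.2,8],0],[1,[14,1.2,13],0],[1,[16.5,1.2,18],0],[1,[16.5,1.2,22],0],[1,[16.5,1.2,25],0],[1,[16.5,1.2,27],0],[1,[16.5,1.2,27.9],0],[1,[16.5,1.2,27.9],0],[1,[16.5,1.2,27.9],0],[-1,[16.5,1.2,27.9],0],[-1,[16.5,1.2,27.9],0],[-1,[16.5,1.2,27.9],0],[-1,[16.5,1.2,27.9],0],[-1,[16.5,1.2,27.9],0],[-1,[16.5,1.2,27.9],0],[-1,[16.5,1.2,27.9],0],[-1,[16.5,1.2,27.9],0]]' 60
python3 -m inch '[[-1,[0,0,-2],0],[-1,[0,0,-5],0],[-1,[0,0,-9],0],[-1,[0,0,-12.5],0],[-1,[0,0,-12.5],0],[-1,[0,0,-12.5],0]]'
python3 - <<'E'
from h import *
s=status.get_state();i=cams.read_camera("wrist");cv2.imwrite("pics/w4.png",i);print(s["eef_pos"])
import json;json.dump({k:np.array(v).tolist() for k,v in s.items()},open("w4.json","w"))
E
```

```text
time: 9.0
eef_pos: [0.603, 0.0141, 0.0303]
tcp_rot: [0.598, 0.801, 0.001, 0.002]
contact_force: [-0.3, 0.5, 5.9]
opening: 0.555
time: 9.6
eef_pos: [0.6016, 0.0144, 0.1539]
tcp_rot: [0.598, 0.801, 0.001, 0.001]
contact_force: [0.2, 0.5, -1.8]
opening: 0.559
[0.60164262 0.01441187 0.15393659]
```

View pics/w4.png

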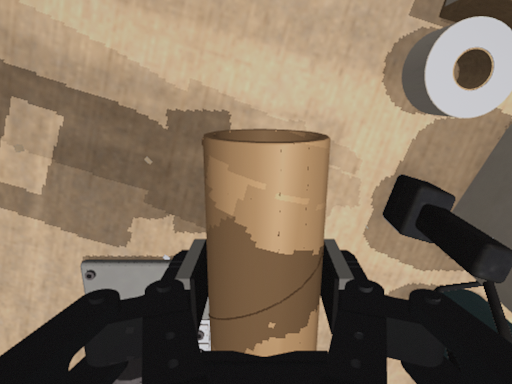

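Run:
```python
from h import *
c=cams.calibration("wrist");M=np.linalg.inv(np.array(c["mount"]));K=np.array(c["camera_matrix"])
for e in(.048,.052,.056):
  for zc in(0,.006):
    o=[]
    for p in((e,0,zc-.024),(e,0,zc+.024),(e,.024,zc),(e,-.024,zc),(e,0,zc-.02)):
        q=K@(M[:3,:3]@np.array(p)+M[:3,3]);o+=[np.round(q[:2]/q[2]).tolist()]
    print(e,zc,o)
i=cv2.imread("pics/w4.png");print([(y,i[y,266].tolist()) for y in range(122,150)])
cv2.imwrite("pics/w4c.png",cv2.resize(i[115:165,190:340],(750,250),interpolation=cv2.INTER_CUBIC))
```

```text
0.048 0 [[265.0, 171.0], [265.0, 148.0], [331.0, 157.0], [199.0, 157.0], [265.0, 169.0]]
0.048 0.006 [[265.0, 167.0], [265.0, 146.0], [328.0, 155.0], [202.0, 155.0], [265.0, 165.0]]
0.052 0 [[265.0, 158.0], [265.0, 138.0], [331.0, 146.0], [199.0, 146.0], [265.0, 156.0]]
0.052 0.006 [[265.0, 155.0], [265.0, 137.0], [328.0, 144.0], [202.0, 144.0], [265.0, 153.0]]
0.056 0 [[265.0, 144.0], [265.0, 129.0], [332.0, 135.0], [198.0, 135.0], [265.0, 143.0]]
0.056 0.006 [[265.0, 142.0], [265.0, 128.0], [329.0, 134.0], [201.0, 133.0], [265.0, 140.0]]
[(122, [138, 170, 196]), (123, [138, 168, 194]), (124, [139, 169, 194]), (125, [138, 167, 193]), (126, [135, 165, 190]), (127, [134, 164, 189]), (128, [115, 143, 168]), (129, [74, 97, 120]), (130, [61, 87, 113]), (131, [72, 100, 127]), (132, [71, 100, 127]), (133, [71, 99, 127]), (134, [72, 100, 127]), (135, [71, 99, 127]), (136, [72, 100, 127]), (137, [71, 99, 127]), (138, [71, 99, 127]), (139, [72, 99, 128]), (140, [73, 101, 129]), (141, [58, 83, 107]), (142, [47, 68, 89]), (143, [88, 124, 158]), (144, [109, 149, 184]), (145, [113, 153, 188]), (146, [116, 156, 190]), (147, [116, 155, 190]), (148, [116, 155, 190]), (149, [116, 155, 190])]
```

View pics/w4c.png

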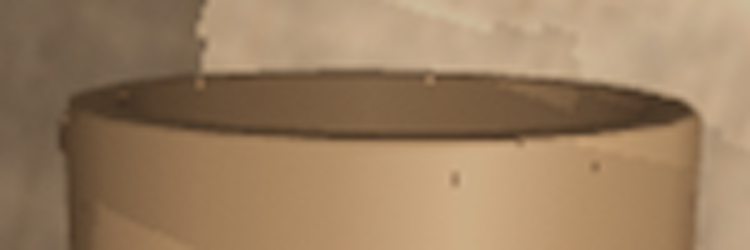

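The core is level in the jaws. Its centre is about 4 mm along tool x and about 6.5 mm below the TCP. I'll move to hover over the slanted entry pose.

```bash
python3 -m inch '[[-1,[-3,-1.3,-3],0.1],[-1,[-7,-3.1,-3],0.2],[-1,[-11,-4.9,-3],0.3],[-1,[-15,-6.7,-3],0.4],[-1,[-19,-8.5,-3],0.5],[-1,[-23,-10.3,-3],0.6],[-1,[-27,-12.1,-3],0.666],[-1,[-29.2,-13.1,-3],0.666],[-1,[-29.2,-13.1,-3],0.666],[-1,[-29.2,-13.1,-3],0.666],[-1,[-29.2,-13.1,-3],0.666]]'
cat > loc.py <<'E'
from h import *
D=np.array([.6022,-.3230,.075]);a=np.radians(106.4)
u=np.array([np.cos(a),np.sin(a),0]);x=np.array([u[1],-u[0],0])
def cur():
    s=status.get_state();M=R.from_quat(s["tcp_rot"]).as_matrix();p=np.array(s["eef_pos"])
    c=p+M@[.0038,.0003,.0065]-D
    th=106.4-np.degrees(np.arctan2(M[1,0],M[0,0]))
    return s,M,np.array([c@x,c@u,c[2]])*1e3,th
def to(X,Y,Z):
    s,M,l,th=cur();g=(X-l[0])*x+(Y-l[1])*u+np.array([0,0,Z-l[2]])
    print("local mm",np.round(l,1),"th",round(th,2),"F",np.round(s["contact_force"],1),"-> move cm",np.round(M.T@g/10,2))
E
python3 -c "
from loc import *
to(-33,34,0)"
```

```text
time: 10.75
eef_pos: [0.5582, -0.3011, 0.1812]
tcp_rot: [0.827, 0.562, -0.0, -0.002]
contact_force: [-0.2, -0.7, -1.6]
opening: 0.557
local mm [-33.5  36.2  99.7] th 38.0 F [-0.2 -0.7 -1.6] -> move cm [-0.16  0.2   9.97]
```

```bash
python3 -m inch '[[-1,[-0.2,0.2,2],0],[-1,[-0.2,0.2,4],0],[-1,[-0.2,0.2,6],0],[-1,[-0.2,0.2,8],0],[-1,[-0.2,0.2,9.5],0],[-1,[-0.2,0.2,10],0],[-1,[-0.2,0.2,10],0],[-1,[-0.2,0.2,10],0]]'
python3 - <<'E'
from loc import *
to(-33,34,0)
w=cams.read_camera("wrist");t=cams.read_camera("top");sd=cams.read_camera("side")
cv2.imwrite("pics/m5.png",np.hstack([cv2.resize(w,(480,360)),cv2.resize(sd[195:285,280:370],(320,360)[:2],interpolation=cv2.INTER_CUBIC)]))
E
```

```text
time: 11.55
eef_pos: [0.5579, -0.3015, 0.0864]
tcp_rot: [0.826, 0.563, -0.002, -0.006]
contact_force: [-17.2, 11.7, 22.7]
opening: 0.556
local mm [-33.9  36.    4.9] th 37.88 F [-17.2  11.7  22.7] -> move cm [-0.1   0.2   0.49]
```

View pics/m5.png

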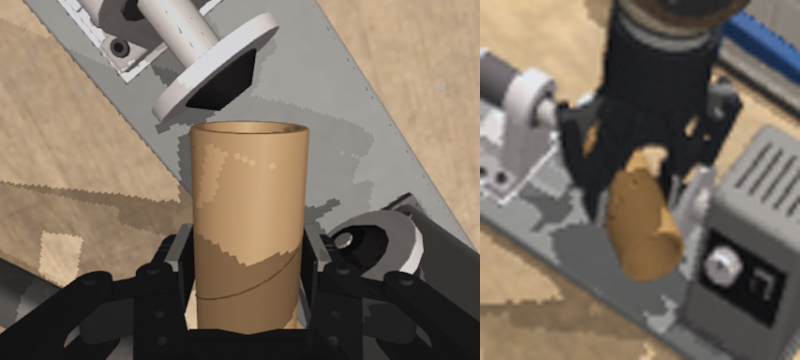

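The right finger touches the drive nose at this slant: the force reads about 30 N, and the wrist view shows the finger over the disc at (350,245). I'll lift away and set the core back on the table, then regrip it about 17 mm nearer its tail end.

```bash
python3 -m inch '[[-1,[0.2,-0.2,-3],0],[-1,[0.2,-0.2,-7],0],[-1,[0.2,-0.2,-10],0],[-1,[4,-1,-10],-0.1],[-1,[8,-2,-10],-0.2],[-1,[12,-3,-10],-0.3],[-1,[16,-4,-10],-0.4],[-1,[20,-5,-10],-0.5],[-1,[24,-6,-10],-0.6],[-1,[28,-7,-8],-0.666],[-1,[31.1,-7.6,-8],-0.666],[-1,[31.1,-7.6,-8],-0.666],[-1,[31.1,-7.6,-8],-0.666]]'
python3 - <<'E'
from h import *
i=cams.read_camera("wrist");cv2.imwrite("pics/w6.png",i)
for x in (240,266,290):
    g=i[100:180,x].astype(int).sum(1);d=np.diff(g);print(x,[(100+k,int(d[k])) for k in np.where(abs(d)>50)[0]])
for y in(170,):
    h=cv2.cvtColor(i,cv2.COLOR_BGR2HSV)[y,:,1].astype(int);d=np.diff(h);print([(k,int(d[k])) for k in np.where(abs(d)>25)[0] if 180<k<350])
E
```

```text
time: 13.0
eef_pos: [0.6037, 0.0133, 0.1627]
tcp_rot: [0.597, 0.802, -0.0, 0.0]
contact_force: [-0.3, 0.2, -0.9]
opening: 0.551
240 [(np.int64(128), -117), (np.int64(129), -143), (np.int64(141), 146), (np.int64(142), 57)]
266 [(np.int64(128), -135), (np.int64(142), 167), (np.int64(143), 69)]
290 [(np.int64(128), -73), (np.int64(129), -167), (np.int64(140), -52), (np.int64(142), 173), (np.int64(143), 75)]
[(np.int64(327), -27)]
```

```bash
python3 -m inch '[[-1,[0,0,4],0],[-1,[0,0,8],0],[-1,[0,0,11],0],[-1,[0,0,12.8],0],[-1,[0,0,13.3],0],[-1,[0,0,13.3],0],[0.5,[0,0,13.3],0],[0.5,[0,0,13.3],0],[0.5,[0,0,13.3],0],[0.5,[0.9,0,13.3],0],[0.5,[1.7,0,13.3],0],[0.5,[1.7,0,13.3],0],[-1,[1.7,0,13.3],0],[-1,[1.7,0,13.3],0],[-1,[1.7,0,13.3],0],[-1,[1.7,0,13.3],0],[-1,[1.7,0,13.3],0],[-1,[1.7,0,13.3],0]]' 60
python3 -m inch '[[-1,[0,0,-2],0],[-1,[0,0,-5],0],[-1,[0,0,-9],0],[-1,[0,0,-12.5],0],[-1,[0,0,-12.5],0],[-1,[0,0,-12.5],0]]'
python3 - <<'E'
from h import *
i=cams.read_camera("wrist");cv2.imwrite("pics/w7.png",i)
for x in (240,266,290):
    g=i[100:230,x].astype(int).sum(1);d=np.diff(g);print(x,[(100+k,int(d[k])) for k in np.where(abs(d)>50)[0]])
c=cams.calibration("wrist");M=np.linalg.inv(np.array(c["mount"]));K=np.array(c["camera_matrix"])
for e in(.035,.039,.043):
    o=[]
    for p in((e,0,.0065-.024),(e,0,.0065+.024),(e,0,.0065-.02)):
        q=K@(M[:3,:3]@np.array(p)+M[:3,3]);o+=[np.round(q[1]/q[2])]
    print(e,o)
E
```

```text
time: 14.85
eef_pos: [0.5996, 0.0283, 0.0304]
tcp_rot: [0.598, 0.801, 0.0, 0.0]
contact_force: [-0.6, 3.3, 5.4]
opening: 0.556
time: 15.45
eef_pos: [0.5989, 0.0277, 0.1547]
tcp_rot: [0.598, 0.801, -0.0, 0.0]
contact_force: [-0.3, 1.2, -1.1]
opening: 0.553
240 [(np.int64(161), -77), (np.int64(162), -94), (np.int64(171), -116), (np.int64(172), -76), (np.int64(173), 84), (np.int64(198), 80), (np.int64(199), 94), (np.int64(222), -67), (np.int64(223), -68)]
266 [(np.int64(170), -135), (np.int64(172), 60), (np.int64(197), -64), (np.int64(198), -63), (np.int64(200), 146), (np.int64(201), 84)]
290 [(np.int64(171), -95), (np.int64(172), -163), (np.int64(199), 190), (np.int64(200), 68)]
0.035 [np.float64(206.0), np.float64(174.0), np.float64(202.0)]
0.039 [np.float64(194.0), np.float64(165.0), np.float64(191.0)]
0.043 [np.float64(182.0), np.float64(157.0), np.float64(179.0)]
```

```bash
sed -i 's/\[.0038,.0003,.0065\]/[-.0154,.0003,.0065]/' loc.py
python3 - <<'E'
from loc import *
s,M,l,th=cur();print(l,th)
b=np.radians(68.4);tx=np.array([np.cos(b),np.sin(b),0])
c=D-.033*x+.037*u; t=c+.0154*tx; print((M.T@(t-s["eef_pos"]))*100, np.radians(38-th))
E
```

```text
[ 95.28154855 322.4625606   71.51467896] -0.08897772952890648
[-28.85930312 -11.87211724   7.81600237] 0.6647780700990736
```

```bash
python3 -m inch '[[-1,[-3,-1.2,-3],0.1],[-1,[-7,-2.9,-3],0.2],[-1,[-11,-4.5,-3],0.3],[-1,[-15,-6.2,-3],0.4],[-1,[-19,-7.9,-3],0.5],[-1,[-23,-9.5,-3],0.6],[-1,[-27,-11.1,-3],0.665],[-1,[-28.9,-11.9,-3],0.665],[-1,[-28.9,-11.9,-3],0.665],[-1,[-28.9,-11.9,-3],0.665],[-1,[-28.9,-11.9,-3],0.665]]'
python3 -c "
from loc import *
to(-33,37,0)"
```

```text
time: 16.6
eef_pos: [0.5669, -0.281, 0.1836]
tcp_rot: [0.827, 0.563, -0.0, -0.001]
contact_force: [0.0, 0.3, -0.7]
opening: 0.553
local mm [-31.3  37.9 102.1] th 37.9 F [ 0.   0.3 -0.7] -> move cm [-0.19 -0.06 10.21]
```

```bash
python3 -m inch '[[-1,[-0.2,-0.1,2],0],[-1,[-0.2,-0.1,4],0],[-1,[-0.2,-0.1,6],0],[-1,[-0.2,-0.1,7],0],[-1,[-0.2,-0.1,8],0],[-1,[-0.2,-0.1,9],0],[-1,[-0.2,-0.1,9.8],0],[-1,[-0.2,-0.1,10.2],0],[-1,[-0.2,-0.1,10.2],0]]'
python3 - <<'E'
from loc import *
to(-33,37,0)
w=cams.read_camera("wrist")
cv2.imwrite("pics/m8.png",w)
E
```

```text
time: 17.5
eef_pos: [0.5652, -0.2841, 0.0823]
tcp_rot: [0.827, 0.562, -0.0, -0.0]
contact_force: [-0.6, -0.2, -0.9]
opening: 0.554
local mm [-33.8  35.4   0.8] th 38.0 F [-0.6 -0.2 -0.9] -> move cm [ 0.17 -0.03  0.08]
```

View pics/m8.png

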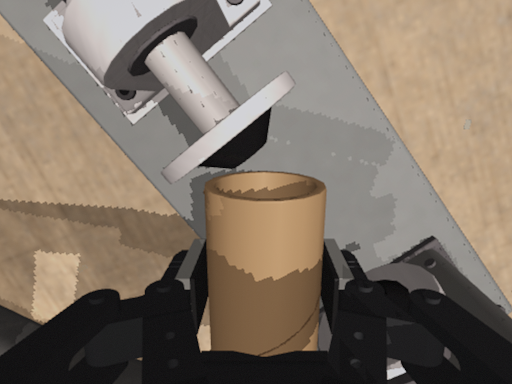

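The core is in the entry pose with no contact force. The tail disc's ends are at (170,181) and (293,79). I'll check these against my frame.

Run:
```python
from loc import *
s=status.get_state()
for p in((170,182),(294,80),(207,166),(238,167)):
    w=onz("wrist",p,.075,s)-D;print(p,np.round([w@x*1e3,w@u*1e3],1))
```

```text
(170, 182) [-31.1  99.2]
(294, 80) [30.6 99.8]
(207, 166) [-15.3  95.1]
(238, 167) [-6.  87.3]
```

```bash
python3 -m inch '[[-1,[0.4,-0.31,0],0],[-1,[0.8,-0.62,0.05],0],[-1,[1.2,-0.93,0.05],0],[-1,[1.6,-1.25,0.05],0],[-1,[2.0,-1.56,0.05],0],[-1,[2.4,-1.87,0.05],0],[-1,[2.84,-2.22,0.05],0],[-1,[2.84,-2.22,0.05],0],[-1,[2.84,-2.22,0.05],0]]'
python3 - <<'E'
from loc import *
w=cams.read_camera("wrist")
cv2.imwrite("pics/m9.png",w)
th=np.radians(38);c,s_=np.cos(th),np.sin(th)
for t in(28,19,9,0):
    q=np.radians(t);X=-24+4*t/38+24*np.cos(q)-52*np.sin(q);Y=127-24*np.sin(q)-52*np.cos(q);print(t,X,Y);to(X,Y,0)
E
```

```text
time: 18.45
eef_pos: [0.5571, -0.2539, 0.0844]
tcp_rot: [0.827, 0.563, -0.0, 0.007]
contact_force: [2.2, -11.2, -3.3]
opening: 0.554
28 -24.274410615199443 69.81940766447443
local mm [-33.   66.5   3. ] th 37.93 F [  2.1 -12.4  -2.8] -> move cm [0.8  0.48 0.3 ]
19 -16.237098217388546 70.01939836186375
local mm [-33.   66.5   3. ] th 37.93 F [  2.1 -12.4  -2.8] -> move cm [1.31 1.1  0.31]
9 -7.4827035867560685 71.88577912808728
local mm [-33.   66.5   3. ] th 37.93 F [  2.1 -12.4  -2.8] -> move cm [2.   1.68 0.31]
0 0.0 75.0
local mm [-33.   66.5   3. ] th 37.93 F [  2.1 -12.4  -2.8] -> move cm [2.7  2.08 0.3 ]
```

View pics/m9.png

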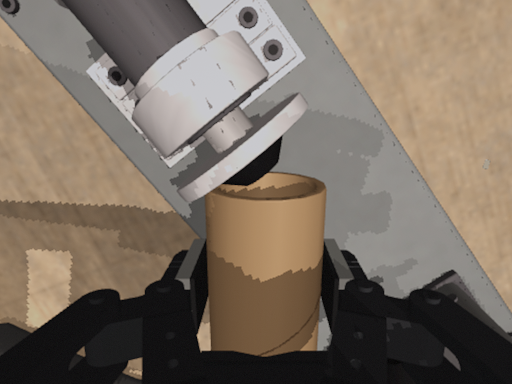

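The sprung chuck is pushed back about 24 mm, and the core is still straight in the grip. Next I swing the drive end in, keeping the push on.

```bash
python3 -m inch '[[-1,[0.37,-0.29,0.15],0],[-1,[0.37,-0.29,0.3],0],[-1,[0.47,-0.1,0.3],-0.045],[-1,[0.57,0.1,0.3],-0.087],[-1,[0.68,0.3,0.3],-0.13],[-1,[0.8,0.48,0.3],-0.173],[-1,[0.92,0.64,0.3],-0.213],[-1,[1.04,0.8,0.3],-0.252],[-1,[1.17,0.95,0.3],-0.291],[-1,[1.31,1.1,0.3],-0.33],[-1,[1.31,1.1,0.3],-0.33]]'
python3 - <<'E'
from loc import *
for t in(19,14,9,4.5,0):
    q=np.radians(t);X=-24+4*t/38+24*np.cos(q)-52*np.sin(q);Y=127-24*np.sin(q)-52*np.cos(q);print(t,X,Y);to(X,Y,0)
E
```

```text
time: 19.6
eef_pos: [0.571, -0.2472, 0.0827]
tcp_rot: [0.722, 0.692, -0.004, 0.005]
contact_force: [-4.1, -13.8, 2.8]
opening: 0.556
19 -16.237098217388546 70.01939836186375
local mm [-13.2  66.8   1.4] th 18.79 F [ -4.1 -13.8   2.8] -> move cm [ 0.21 -0.39  0.14]
14 -11.819156930032491 70.73849673925616
local mm [-13.2  66.8   1.4] th 18.79 F [ -4.1 -13.8   2.8] -> move cm [0.42 0.01 0.13]
9 -7.4827035867560685 71.88577912808728
local mm [-13.2  66.8   1.4] th 18.79 F [ -4.1 -13.8   2.8] -> move cm [0.67 0.38 0.13]
4.5 -3.6801727577265515 73.27728034840906
local mm [-13.2  66.8   1.4] th 18.79 F [ -4.1 -13.8   2.8] -> move cm [0.92 0.7  0.13]
0 0.0 75.0
local mm [-13.2  66.8   1.4] th 18.79 F [ -4.1 -13.8   2.8] -> move cm [1.2  0.99 0.13]
```

```bash
python3 -m inch '[[-1,[0.21,-0.3,0.1],0],[-1,[0.31,-0.15,0.1],-0.04],[-1,[0.42,0.01,0.1],-0.083],[-1,[0.54,0.2,0.1],-0.125],[-1,[0.67,0.38,0.1],-0.17],[-1,[0.79,0.54,0.1],-0.21],[-1,[0.92,0.7,0.1],-0.25],[-1,[1.06,0.85,0.1],-0.29],[-1,[1.2,0.99,0.1],-0.328],[-1,[1.2,0.99,0.1],-0.328],[-1,[1.2,0.99,0.1],-0.328]]'
python3 - <<'E'
from loc import *
to(0,75,0);to(0,52,0)
w=cams.read_camera("wrist");sd=cams.read_camera("side")
cv2.imwrite("pics/m10.png",np.hstack([cv2.resize(w,(480,360)),cv2.resize(sd[195:285,280:370],(320,360),interpolation=cv2.INTER_CUBIC)]))
E
```

```text
time: 20.7
eef_pos: [0.5814, -0.2364, 0.0824]
tcp_rot: [0.599, 0.801, -0.005, 0.005]
contact_force: [-5.2, -15.6, 5.1]
opening: 0.559
local mm [ 4.8 73.5  1.1] th -0.01 F [ -5.2 -15.6   5.1] -> move cm [ 0.16 -0.48  0.11]
local mm [ 4.8 73.5  1.1] th -0.01 F [ -5.2 -15.6   5.1] -> move cm [-2.14 -0.48  0.14]
```

View pics/m10.png

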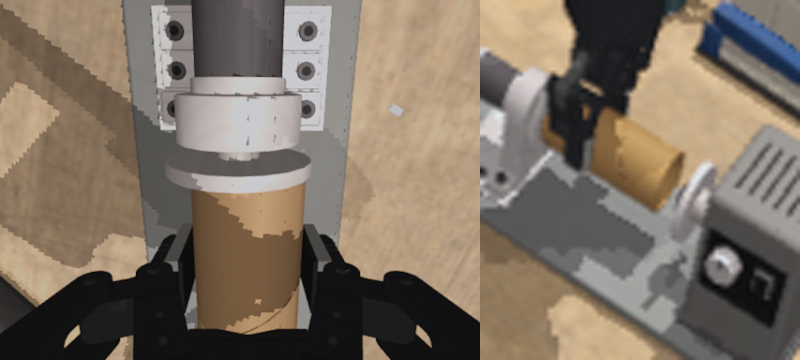

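The core is seated on the tail chuck and clear of the drive nose. It sits about 4 to 5 mm off the axis towards +x, so I'll correct that laterally and then bring it back onto the drive nose.

```bash
python3 -m inch '[[-1,[0,-0.25,0.05],0],[-1,[0,-0.48,0.1],0],[-1,[0,-0.48,0.1],0],[-1,[0,-0.48,0.1],0]]'
python3 -c "
from loc import *
to(0,75,0);to(0,52,0)"
```

```text
time: 21.2
eef_pos: [0.5802, -0.2371, 0.0822]
tcp_rot: [0.6, 0.8, -0.002, 0.009]
contact_force: [4.9, -12.4, 2.2]
opening: 0.554
local mm [ 3.5 73.1  0.9] th 0.2 F [  4.9 -12.4   2.2] -> move cm [ 0.19 -0.35  0.09]
local mm [ 3.5 73.1  0.9] th 0.2 F [  4.9 -12.4   2.2] -> move cm [-2.11 -0.34  0.13]
```

```bash
python3 -m inch '[[-1,[-0.5,-0.25,0.05],0],[-1,[-0.8,-0.45,0.1],0],[-1,[-0.8,-0.45,0.1],0],[-1,[-0.8,-0.45,0.1],0]]'
python3 - <<'E'
from loc import *
to(0,52,0)
w=cams.read_camera("wrist");cv2.imwrite("pics/m11.png",w[120:384,100:412])
E
```

```text
time: 21.6
eef_pos: [0.579, -0.245, 0.0811]
tcp_rot: [0.601, 0.799, -0.0, 0.01]
contact_force: [7.1, -7.9, 1.3]
opening: 0.554
local mm [ 0.1 65.8 -0.1] th 0.3 F [ 7.1 -7.9  1.3] -> move cm [-1.38 -0.    0.01]
```

View pics/m11.png

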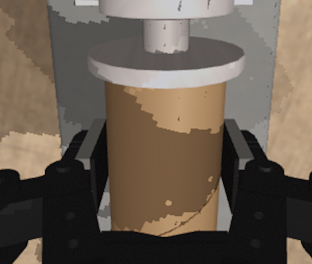

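```bash
python3 -m inch '[[-1,[-0.3,0.1,0],0],[-1,[-0.6,0.15,0],0],[-1,[-0.9,0.15,0],0],[-1,[-1.1,0.15,0],0],[-1,[-1.3,0.15,0],0],[-1,[-1.5,0.15,0],0],[-1,[-1.5,0.15,0],0],[-1,[-1.5,0.15,0],0]]'
python3 - <<'E'
from loc import *
to(0,52,0)
E
```

```text
time: 22.45
eef_pos: [0.5826, -0.2574, 0.08]
tcp_rot: [0.601, 0.799, -0.001, 0.006]
contact_force: [2.4, -5.3, 2.6]
opening: 0.555
local mm [-0.1 53.  -1.3] th 0.27 F [ 2.4 -5.3  2.6] -> move cm [-0.11  0.01 -0.13]
```

```bash
python3 -m inch '[[-1,[-0.2,0,-0.05],0],[-1,[-0.4,0,-0.1],0],[-1,[-0.4,0,-0.1],0],[-1,[-0.4,0,-0.1],0]]'
python3 - <<'E'
from loc import *
to(0,52,0)
sd=cams.read_camera("side");t=cams.read_camera("top");w=cams.read_camera("wrist")
cv2.imwrite("pics/m12.png",np.hstack([cv2.resize(sd[195:285,270:370],(400,360),interpolation=cv2.INTER_CUBIC),cv2.resize(w,(400,360))]))
E
```

```text
time: 22.85
eef_pos: [0.5825, -0.2577, 0.0797]
tcp_rot: [0.601, 0.8, 0.001, 0.002]
contact_force: [2.4, 2.5, 7.0]
opening: 0.553
local mm [-0.2 52.8 -1.8] th 0.23 F [2.4 2.5 7. ] -> move cm [-0.08  0.02 -0.18]
```

View pics/m12.png

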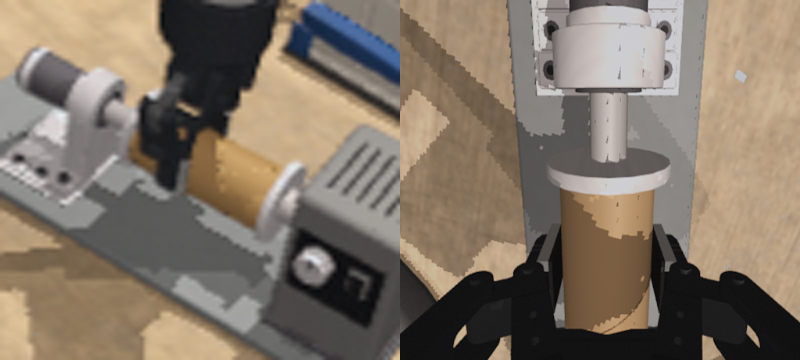

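It's flush on the drive flange: the axial force changed sign after only 0.3 mm of travel. I'll relax the vertical load, release, and rise.

```bash
python3 -m inch '[[-1,[0.2,0,-0.15],0],[-1,[0.2,0,-0.25],0],[-1,[0.2,0,-0.25],0],[0,[0.2,0,-0.25],0],[0.5,[0.2,0,-0.25],0],[1,[0.2,0,-0.25],0],[1,[0.2,0,-0.25],0],[1,[0.2,0,-0.25],0],[1,[0.2,0,-0.25],0],[1,[0.2,0,-2],0],[1,[0.2,0,-5],0],[1,[0.2,0,-9],0],[1,[-2,0,-14],0],[1,[-4,0,-19],0],[1,[-6,0,-21],0],[1,[-6,0,-21],0],[1,[-6,0,-21],0],[1,[-6,0,-21],0]]'
python3 - <<'E'
from loc import *
s=status.get_state();w=cams.read_camera("wrist");t=cams.read_camera("side")
cv2.imwrite("pics/m13.png",np.hstack([cv2.resize(w,(512,384)),cv2.resize(t[110:290,170:390],(288,384)[:2],interpolation=cv2.INTER_CUBIC)]))
import json;json.dump({k:np.array(v).tolist() for k,v in s.items()},open("w13.json","w"))
E
```

```text
time: 24.8
eef_pos: [0.5965, -0.3146, 0.2855]
tcp_rot: [0.601, 0.799, 0.0, -0.002]
contact_force: [-0.4, -0.6, -0.9]
opening: 0.996
```

View pics/m13.png

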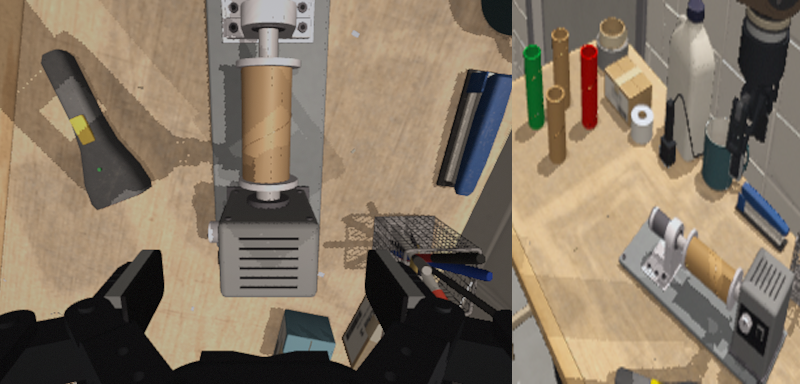

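The core sits between both flanges, and the others are still standing. I'll do one numeric check of centring and alignment.

Run:
```python
from loc import *
import json
s=json.load(open("w13.json"));i=cv2.imread("pics/m13.png")[:,:512]
h=cv2.cvtColor(i,cv2.COLOR_BGR2HSV)
m=cv2.inRange(h,(8,70,40),(22,255,255))
for y in(80,100,120,140,160,175):
    r=m[y,225:310];k=np.where(r)[0]+225;k=k[(k>236)&(k<298)]
    w=[onz("wrist",(q,y),.075,s)-D for q in(k.min()-.5,k.max()+.5)]
    print(y,k.min(),k.max(),"x mid",round((w[0]@x+w[1]@x)*500,1),"width",round((w[1]-w[0])@x*1e3,1),"y",round(w[0]@u*1e3,1))
g=cv2.inRange(h,(0,0,120),(180,60,255))
for a,b in((58,70),(180,192)):
    ys,xs=np.where(g[a:b,225:312]);xs=xs+225
    w=[onz("wrist",(q,(a+b)/2),.075,s)-D for q in(xs.min(),xs.max())];print("flange",xs.min(),xs.max(),round((w[0]@x+w[1]@x)*500,1))
for n,y in(("tail",67),("drive",185)):
    w=onz("wrist",(267,y),.099,s)-D;print(n,"core top edge y",w@u*1e3)
```

```text
80 241 291 x mid -1.8 width 47.5 y 94.2
100 242 290 x mid -1.9 width 46.3 y 76.3
120 242 290 x mid -1.9 width 47.0 y 57.7
140 242 289 x mid -2.5 width 46.8 y 38.6
160 242 289 x mid -2.5 width 47.6 y 18.9
175 242 289 x mid -2.6 width 48.1 y 3.7
flange 225 311 0.0
flange 225 311 -0.1
tail core top edge y 103.55501240089079
drive core top edge y -0.5816911905066127
```

```bash
python3 -c "
from plant import ctrl,status
ctrl.sign_off();print(status.get_state()['time'])"
```

```text
the job is handed in; nothing more can be done
the job is handed in; nothing more can be done
```

I loaded core A, the 104 mm one, between the two chucks and handed the job in at about 25 s of the 56 s allowed. No verdict is reported. The tailstock is bolted at its 98 mm place.

- **How it went in:** I pivoted the core down onto the table and gripped it across. I slid its tail end over the sprung nose at a 38° slant, pushed the chuck back about 25 mm, swung the core straight and let it back onto the drive nose.
- **Length and fit:** The last wrist picture puts the core's ends at -0.6 and 103.6 mm from the drive face. It is straight to about 0.01 rad, and both ends look flush. I could not read the tail chuck's travel directly; the faces being 104 mm apart means about 6 mm.
- **Centring:** The core reads about 2 mm to one side of the spindle axis, which is within the 2 mm play over the noses and the 4 mm limit. I did not measure its height after letting go.
- **Everything else:** In the last side view the other two cores are standing, and the label roll and small box are where they were. The scanner looks unmoved in the last wrist view. The gripper is open and clear at z = 0.285.
- **What went wrong:**
  - On the first try at lowering the core, a finger touched the drive nose with about 30 N. I backed off and regripped about 19 mm nearer the tail end.
  - During the swing the core sat 4 to 5 mm off the axis, and I corrected that before seating it.
- **Picture count:** I viewed 13 pictures, three over the budget of 10.

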